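# Spin-check the centrifuge rotor and stop it on its mark

## Robot

A 6-joint arm with a two-finger parallel gripper is mounted at the origin on the work surface. World frame = base frame: x ahead of the robot, y to its left, z up, the work surface at z = 0. Lengths are in mm, angles in rad, forces in N, time in s.
With the tool pointing down it reaches from about 275 to 1000 mm from the base axis. Payload 8.4 kg.
Tool frame: the origin (TCP) lies on the mounting face of the last link; the fingertips stand 173 mm ahead of it and the grasp point (between the pads) lies 155 mm ahead of it; z points along the fingers, y is the line along which they close (so a half turn about z gives the same grasp; the last joint's range is limited). The gripper opens to 85 mm and grips with 20 to 120 N. Pads are 22 mm wide; open, the fingers measure 114 mm over their backs; the gripper's body (76 mm by 85 mm) begins 54 mm behind the grasp point. The pads swing forward as they close: fully open they stand 13 mm farther back than shut.
Start: joints at [-1.311, 0.353, 1.633, -0, 1.155, -0.002], TCP at [161.761, -603.708, 404.681] pointing down, gripper open.
Joint ranges: [-2.63, 2.63], [-0.92, 2.1], [0.06, 2.66], [-1.3, 4.44], [0, 2.69], [-3.02, 3.02]. Speed limits (rad/s): [2.22, 2.22, 2.79, 3.14, 3.14, 3.14].

## Interface

Orientations are given as [roll, pitch, yaw] about the fixed x, y, z axes, in that order (R = Rz(yaw) Ry(pitch) Rx(roll)).
In Python, from rig import r gives the robot as it stands.
- The arm moves only by the tool apply_moves, never from a script. Its argument "deltas" is a list of rows, each an object with "claw": the gripper command: -1 is fully open, 1 is shut, values between are in proportion; "delta_pos": the shift along the tool's x, y, z in cm, a list of three; "yaw": the turn about the tool's z in rad. In form: [{"claw": claw, "delta_pos": [tx, ty, tz], "yaw": yaw}, ...]. A call has 1 to 8 rows; each row shifts and turns the commanded pose from where the row before left it, along the tool's axes as they then stand; what a row does not reach is not made up. A row lasts 1/8 s, in which the tool goes at most 62.5 mm and 10.7 degrees, less where a joint would pass 70% of its speed; a pose out of reach is approached as far as the arm can. A call with a gripper value outside its range is refused whole. The fingers move at their own pace and stop on an object; "grip_force" is the grip in N (left out, the last holds). Time passes only in rows, so rows that do not move let the fingers close. It gives the time, the measured TCP pose, the force, the opening and the grip force at its end, in the units of the state.
- r.sense(): the state, without advancing time (a new reading comes with each control period).
- r.grab_frame(name): name is "scene" or "top" or "wrist"; returns a dict with "img" (480x640x3 uint8, blue, green, red), "z_map" (480x640 float32, mm along the optical axis (not along the pixel's ray), 0 where there is no reading), "fx", "fy", "cx", "cy" (pixels), "eye" and "rotation" of the camera in the world; the wrist camera has in their place "T_tool_cam" (4x4, takes a point from camera to tool coordinates, whose origin is the TCP and whose axes are the flange's). Camera axes: x right, y up, looking along -z (the intrinsics and any distortion apply to the point x, -y, -z); pixel columns grow to the right and rows downward; lengths in mm; the calibration is good to about 2 mm. A picture is of the moment at which its call begins: read the wrist's pose just before it.
- r.sign_off(): hands the job in; it is judged then, once.
The state is a dict: "clock": time; "qpos": joint angles; "qvel": joint speeds; "joint_efforts": joint torques, N m; "eef_pos": TCP position; "tcp_rot": TCP orientation; "contact_force": force on the tool from outside, world axes, zero at the start; "wrist_torque": the same for the moment, N m; "opening": opening from 0.0 (shut) to 1.0 (fully open); "grasp_force": force on a finger pad.
Only numpy, scipy, OpenCV 4.12 (cv2) and the standard library are available. Lean on these libraries where they do the work, as an engineer would, in place of code of your own. Each camera call takes 0.05 s, during which the arm holds its last target. There are 200 camera calls.

## Task

The rotor of the small bench centrifuge has just been refitted, so check that it runs freely: flick its rim with a fingertip so that it spins by itself, untouched, for at least three seconds. Then, before it runs down on its own, brake it with a fingertip laid on the rim so that it stands with the slot in its rim at the pointer on the front of the housing, and take the finger off, leaving it there. Do not touch the nut in the middle or lift the rotor, and leave the things around the machine where they are.

Things in the scene. Friction and masses are not known exactly. Their poses are not given: they have to be found in the camera images.
- machine: Bench centrifuge without lid, fixed, white housing 245 mm deep, 196 mm wide; deck 93 mm above the bench. Origin on the bench below the vertical rotor axis; own +x points to its rear. Front (-x): sloped panel, out to 142 mm. Bowl opening 144 mm across, lip 96 mm high. Lid hinge lugs at the rear edge (x 103, y +-60 mm), 107 mm high. Pointer: raised dark triangle, 15 mm, on the deck before the rotor.
- rotor: Aluminium 12-place rotor, 124 mm across, about 0.4 kg, turning freely on a vertical axis. Origin on the axis at its underside, 78 mm above the bench. Its top is a flat ring (the rim) 50 to 62 mm from the axis, 118 mm above the bench, 25 mm above the deck; inside it a cone of wells falls to 96. A finger pressed lightly on the rim and drawn along a tangent carries it round and leaves over the edge.
- nut: Steel nut in the middle of the rotor, 26 mm across, its top 117 mm above the bench. Not to be touched. Origin as the rotor's.
- rotor_turn (a joint): Rotor angle in rad, growing anticlockwise seen from above, counting on through full turns (not wrapped). At every multiple of 2 pi the slot is at the pointer. Starts at rest between 0.7 and 5.5. Either direction of spin will do. Left alone it slows by roughly 0.15 to 0.5 rad/s each second; a finger pressed on the rim stops it within a few hundredths of a second.
- rotor_fit (a joint): How far the rotor is lifted off its push-fit seat, in m; 0 is seated, and it must stay so.
- mark (a point): Middle of the index slot, the one dark radial slot, 6 mm wide and 12 mm long, across the top of the rotor's rim, 56 mm from the axis (it turns with the rotor), on the level of the rim's top.
- index (a point): Fixed point where the slot's middle must stop: 56 mm in front of the rotor axis, on the level of the rim's top (118 mm above the bench), in line with the pointer on the deck.
- lid: The machine's clear domed lid, lying rim down on the bench beside it, 156 mm in diameter, 50 mm high. Origin under its centre. Leave it alone.
- rack: Blue rack of small tubes, 115 x 70 mm, 47 mm high, beside the machine. Origin under its centre. Leave it alone.
- bottle: Amber reagent bottle, 58 mm in diameter, 115 mm high, behind the machine. Origin under its centre. Leave it alone.
- strip_rotor: Spare white strip-tube rotor, 88 x 70 mm, 26 mm high, lying behind the machine. Origin under its centre. Leave it alone.

How it is judged (in metres and radians):
On the way, in this order (a step that is already met when the one before it is completed fails the run):
1. the rotor spins by itself, faster than 0.5 rad/s with nothing touching it, for three seconds (contact force between anything else and rotor below 0.05 N and (velocity of joint rotor_turn above 0.5 rad/s or velocity of joint rotor_turn below -0.5 rad/s)), for 2.9 s.
2. a finger rests on the rotor, which stands with the slot at the pointer (contact force between the fingers and rotor above 0.1 N and horizontal distance between mark and index below 0.013 m and velocity of joint rotor_turn between -0.15 and 0.15 rad/s), for 0.15 s.
At the end, for the whole second after the job is handed in: The rotor stands still, seated, with the middle of its slot within 13 mm (about 13 degrees) of the point in line with the pointer; lid, rack, bottle and spare rotor are within 20 mm of where they stood (horizontal distance between mark and index below 0.013 m and velocity of joint rotor_turn between -0.05 and 0.05 rad/s and value of joint rotor_fit below 0.002 m and distance of each of lid, rack, bottle, strip_rotor from where it was at the start of the episode below 0.02 m); the robot touches nothing.
It fails at once if the rotor is lifted off its seat (value of joint rotor_fit above 0.003 m).
It fails at once if the nut in the middle is touched (contact force between anything else and nut above 0.5 N).
It fails at once if after spinning, the rotor is left standing untouched far from its mark (run down by itself, or braked and let go more than about 40 degrees off) (contact force between anything else and rotor below 0.05 N and velocity of joint rotor_turn between -0.03 and 0.03 rad/s and not (horizontal distance between mark and index below 0.038 m) and (value of joint rotor_turn above 10 rad or value of joint rotor_turn below -4 rad)).
It fails at once if the lid, the tube rack, the bottle or the spare rotor is disturbed (distance of any of lid, rack, bottle, strip_rotor from where it was at the start of the episode above 0.02 m).
It also fails if it takes over 64 s, if anything falls off the work surface, if the arm or the gripper's body presses on something with over 40 N, if the wrist force passes 120 N, or if a joint passes its speed limit or range.

## Working session

There is one attempt and no reset: what is moved stays moved. The work goes in short steps, Python scripts to look and compute and a tool call to move; the robot and the scene stay as the last step left them, time stands still between calls to the robot, and variables do not carry over. Pictures are saved under pics/ and viewed, at most 10 in all, crops included, and the job is handed in when it is done.

Besides the shell and the picture viewer there is one more tool, called after "Request:" as a command line: name --argument value ..., lists and objects as JSON in quotes. apply_moves: Moves the arm, as the interface text tells. Its arguments: {"type":"object","properties":{"deltas":{"type":"array"},"grip_force":{"type":"number"}},"required":["deltas"]}

```bash
mkdir -p pics; ls; python3 - <<'E'
from rig import r
import cv2,pickle,numpy as np
s=r.sense();print(s)
for n in("top","scene"):
    f=r.grab_frame(n);pickle.dump(f,open(n+'.pkl','wb'));cv2.imwrite(f'pics/{n}0.png',f['img']);print(n,f['eye'],f['rotation'],f['fx'],f['fy'],f['cx'],f['cy'],[k for k in f])
E
```

```text
pics
{'clock': 0.0, 'qpos': array([-1.31138418e+00,  3.53669523e-01,  1.63410442e+00, -1.60486428e-05,
        1.15520108e+00, -2.40137272e-03]), 'qvel': array([-1.34173048e-03, -2.07258631e-04, -1.78475797e-03,  1.70738902e-03,
        8.07603394e-04,  8.62419072e-05]), 'joint_efforts': array([-3.28417635e-03, -6.05262208e+01, -3.42069983e+01, -1.30739531e-04,
        9.11899551e-03, -1.98966501e-05]), 'eef_pos': array([ 161.71064388, -603.48909922,  403.96087716]), 'tcp_rot': array([-3.14021025e+00,  1.13539241e-05,  2.61820014e-01]), 'contact_force': array([ 0.07249029, -0.61845232, -0.20001202]), 'wrist_torque': array([ 0.00571265, -0.03576542, -0.00644509]), 'grasp_force': 0.0, 'opening': 1.0026428102792695}
top [ 519.36112598   40.88610995 1242.4420833 ] [ 0.09989509 -0.01373752 -1.54834807] 560.4331963230806 560.4331963230806 322.5805541958267 251.78706898076803 ['img', 'z_map', 'fx', 'fy', 'cx', 'cy', 'eye', 'rotation']
scene [968.7136664  321.64556207 856.50070909] [0.53642861 0.01365077 2.28128228] 461.8590296397006 461.8590296397006 321.7383834596606 240.18635084755672 ['img', 'z_map', 'fx', 'fy', 'cx', 'cy', 'eye', 'rotation']
```

View pics/top0.png

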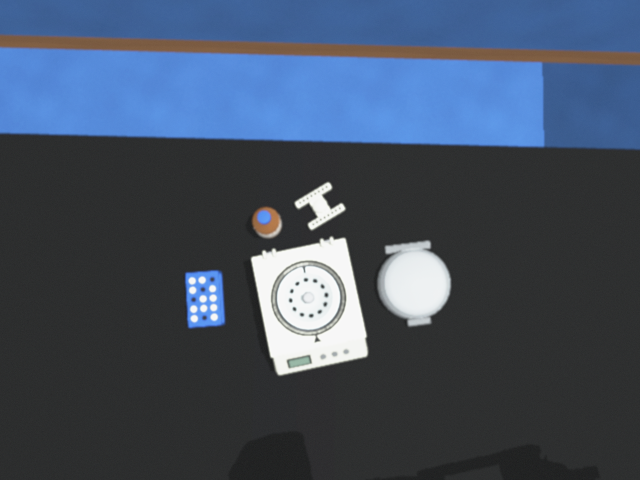

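View pics/scene0.png

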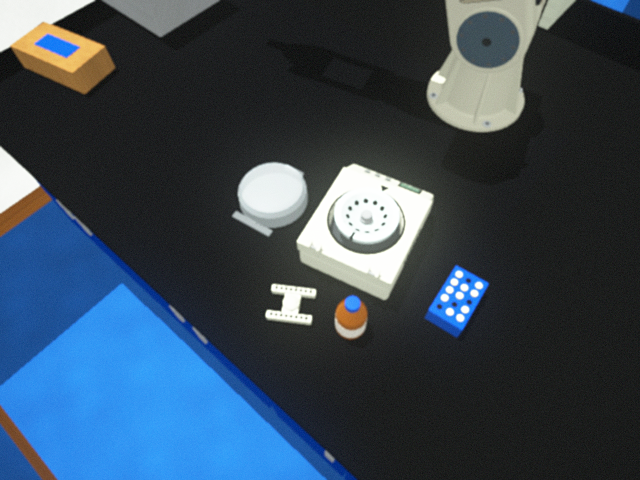

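```bash
cat > h.py <<'E'
import numpy as np,cv2,pickle
from scipy.spatial.transform import Rotation as R
def rot(f):
    a=np.asarray(f['rotation']);return a if a.shape==(3,3) else R.from_euler('xyz',a).as_matrix()
def cast(f,px,z):
    px=np.atleast_2d(px).astype(float)
    d=np.c_[(px[:,0]-f['cx'])/f['fx'],-(px[:,1]-f['cy'])/f['fy'],-np.ones(len(px))]@rot(f).T
    e=np.asarray(f['eye']);return e+d*((z-e[2])/d[:,2])[:,None]
def proj(f,P):
    c=(np.atleast_2d(P)-f['eye'])@rot(f)
    return np.c_[f['cx']-f['fx']*c[:,0]/c[:,2],f['cy']+f['fy']*c[:,1]/c[:,2]]
def unwrap(f,C,r0,r1,z,n=360):
    """rows radius, cols angle of the horizontal plane z about C"""
    A,Rr=np.meshgrid(np.arange(n)*2*np.pi/n,np.arange(r0,r1,1.))
    P=np.stack([C[0]+Rr*np.cos(A),C[1]+Rr*np.sin(A),np.full_like(A,z)],-1).reshape(-1,3)
    u=proj(f,P).reshape(A.shape+(2,)).astype(np.float32)
    return cv2.remap(cv2.cvtColor(f['img'],cv2.COLOR_BGR2GRAY),u[...,0],u[...,1],cv2.INTER_LINEAR)
E
python3 - <<'E'
from h import *
for n,(x0,x1,y0,y1) in {'top':(240,380,225,385),'scene':(290,440,155,305)}.items():
    f=pickle.load(open(n+'.pkl','rb'));g=cv2.cvtColor(f['img'],cv2.COLOR_BGR2GRAY)
    m=np.zeros_like(g);m[y0:y1,x0:x1]=(g[y0:y1,x0:x1]<130)
    k,l,st,c=cv2.connectedComponentsWithStats(m)
    for i in range(1,k):
        if st[i,4]>4 and st[i,4]<8000: print(n,st[i],c[i].round(1),cast(f,c[i],96)[0].round(1))
    cv2.imwrite(f'pics/{n}c.png',cv2.resize(f['img'][y0:y1,x0:x1],None,fx=3.7,fy=3.7,interpolation=cv2.INTER_CUBIC))
im=[cv2.resize(cv2.imread(f'pics/{n}c.png'),(400,440)) for n in('top','scene')]
cv2.imwrite('pics/both.png',np.hstack(im))
E
```

```text
top [322 264  23  30  40] [336.3 277.3] [582.8  -1.6  96. ]
top [276 272   7   9  11] [278.7 276.2] [582.3 116.3  96. ]
top [304 279   4   2   7] [305.3 279.4] [577.   61.8  96. ]
top [320 278  22  51  80] [336.  305.1] [526.   -2.1  96. ]
top [314 280   3   2   6] [315.  280.5] [575.2  41.9  96. ]
top [296 282   3   3   6] [296.8 283.2] [568.9  78.9  96. ]
top [321 285   3   3   7] [322. 286.] [564.3  27.3  96. ]
top [276 291   1   5   5] [276. 293.] [547.9 120.8  96. ]
top [291 290   2   3   5] [291.4 290.8] [553.1  89.5  96. ]
top [325 293   3   4   8] [326.  294.5] [547.2  18.8  96. ]
top [344 295   2   6  10] [344.6 297.5] [542.  -19.3  96. ]
top [275 298  18  29  43] [280.9 312.8] [508.  109.6  96. ]
top [289 299   3   3   7] [290.3 300. ] [534.4  91.3  96. ]
top [324 303   3   3   8] [324.9 303.9] [528.1  20.7  96. ]
top [293 308   3   2   6] [294.  308.5] [517.3  83.2  96. ]
top [342 308   2   5   6] [342.5 310. ] [516.5 -15.5  96. ]
top [318 310   3   3   7] [319.1 311.3] [512.8  32.   96. ]
top [300 313   4   3   7] [301.4 314.1] [506.2  67.8  96. ]
top [310 314   3   3   7] [311.  315.3] [504.4  48.3  96. ]
top [315 337   4   4  10] [316.6 339. ] [456.9  35.8  96. ]
top [307 356   4   7  10] [309.1 358.4] [417.9  50.1  96. ]
top [287 360   3   7  10] [288.3 362.6] [408.7  91.7  96. ]
scene [382 187   4   3   9] [383.3 187.9] [456.6  33.9  96. ]
scene [364 199   3   3   7] [365.  200.3] [505.4  24.4  96. ]
scene [355 201   3   4   8] [356.  202.5] [521.3  13.9  96. ]
scene [374 201   3   3   7] [375.  202.3] [496.3  42.8  96. ]
scene [349 207   2   3   5] [349.6 207.8] [539.7  12.2  96. ]
scene [381 207   3   3   7] [381.7 208. ] [498.8  61.4  96. ]
scene [328 215  75  39 707] [365.2 241.7] [581.6  84.4  96. ]
```

View pics/both.png

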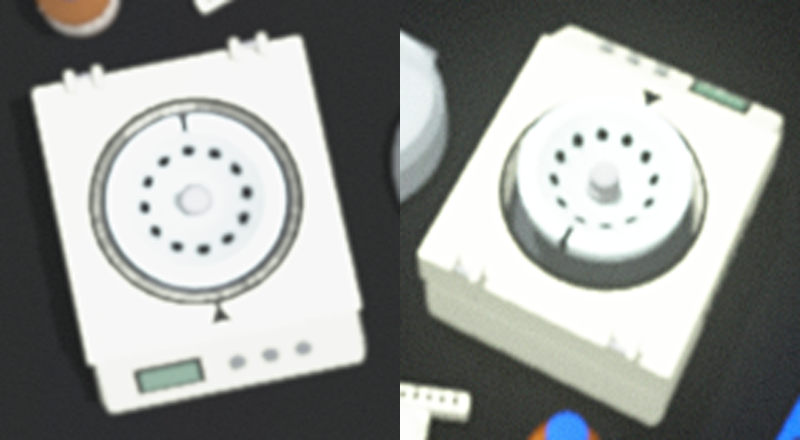

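```bash
python3 - <<'E'
from h import *
f=pickle.load(open('top.pkl','rb'));s=pickle.load(open('scene.pkl','rb'))
for z in(100,105,110):print(z,cast(f,[308.1,297.3],z).round(1))
# two-view: rim outline of bright rotor in scene view -> fit centre by maximizing well seen nut top
C=cast(f,[308.1,297.3],105)[0]; print('scene proj C z117',proj(s,[*C[:2],117]),'top',proj(f,[*C[:2],117]))
P=np.array([456.9,35.8]);d=P-C[:2];a0=np.arctan2(d[1],d[0]);print('pointer dist',np.hypot(*d),'index ang',a0)
for n,q in(('top',f),('scene',s)):
    u=unwrap(q,C,52,61,118);m=u.mean(0);print(n,np.argsort(m)[:8],m[np.argsort(m)[:8]],np.median(m))
    # outer rim edge radius by angle
    w=unwrap(q,C,50,80,118,36).astype(float)
    print([int(50+np.argmin(np.diff(w[:,i]))) for i in range(36)])
E
```

```text
100 [[540.6  55.1 100. ]]
105 [[540.5  55.  105. ]]
110 [[540.4  55.  110. ]]
scene proj C z117 [[367.05171124 213.64612244]] top [[308.02823309 297.18655116]]
pointer dist 85.78444623451605 index ang -2.915494169730847
top [10  9 11 12  8  7 13  6] [139.11111111 159.11111111 163.55555556 199.33333333 200.33333333
 227.44444444 228.88888889 243.66666667] 247.44444444444446
[63, 70, 70, 62, 70, 62, 62, 63, 62, 63, 63, 62, 62, 62, 63, 63, 63, 63, 63, 62, 63, 63, 63, 63, 63, 63, 64, 62, 63, 63, 63, 63, 63, 63, 63, 62]
scene [ 8  9  7 10  6 11  5 12] [137.66666667 149.11111111 164.66666667 187.66666667 207.33333333
 227.22222222 238.77777778 249.88888889] 254.66666666666666
[65, 62, 67, 67, 67, 65, 66, 63, 62, 62, 62, 72, 68, 65, 63, 61, 61, 60, 58, 66, 61, 63, 64, 61, 60, 59, 62, 63, 65, 66, 65, 64, 65, 64, 65, 65]
```

Request:
apply_moves --deltas '[{"claw": 1, "delta_pos": [4, -3.5, 0], "yaw": 0}, {"claw": 1, "delta_pos": [4, -3.5, 0], "yaw": 0}, {"claw": 1, "delta_pos": [4, -3.5, 0], "yaw": 0}, {"claw": 1, "delta_pos": [4, -3.5, 0], "yaw": 0}, {"claw": 1, "delta_pos": [4, -3.5, 0], "yaw": 0}, {"claw": 1, "delta_pos": [4, -3.5, 0], "yaw": 0}, {"claw": 1, "delta_pos": [4, -3.5, 0], "yaw": 0}, {"claw": 1, "delta_pos": [4, -3.5, 0], "yaw": 0}]' --grip_force 40

```text
clock: 1.1
eef_pos: [399.0, -248.8, 404.6]
tcp_rot: [3.142, 0.0, 0.262]
contact_force: [0.6, -0.5, 1.1]
opening: 0.003
grasp_force: 0.0
```

Request:
apply_moves --deltas '[{"claw": 1, "delta_pos": [3.84, -3.33, 0], "yaw": 0}, {"claw": 1, "delta_pos": [3.84, -3.33, 0], "yaw": 0}, {"claw": 1, "delta_pos": [3.84, -3.33, 0], "yaw": 0}, {"claw": 1, "delta_pos": [3.84, -3.33, 0], "yaw": 0}, {"claw": 1, "delta_pos": [3.84, -3.33, 0], "yaw": 0}, {"claw": 1, "delta_pos": [3.84, -3.33, 1], "yaw": 0}, {"claw": 1, "delta_pos": [0, 0, 4.5], "yaw": 0}, {"claw": 1, "delta_pos": [0, 0, 4], "yaw": 0}]'

```text
clock: 2.1
eef_pos: [569.2, 3.1, 308.2]
tcp_rot: [-3.142, 0.0, 0.263]
contact_force: [-0.5, 0.6, -0.4]
opening: 0.001
grasp_force: 0.0
```

```bash
python3 - <<'E'
from h import *
from rig import r
s=r.sense();print(s['clock'],s['eef_pos'],s['contact_force'])
im=[]
for n in('scene','wrist'):
    f=r.grab_frame(n);pickle.dump(f,open(n+'1.pkl','wb'));im.append(f['img'])
print(f['T_tool_cam'],f['fx'])
cv2.imwrite('pics/b1.png',np.hstack([cv2.resize(im[0][120:320,260:460],(400,400),interpolation=cv2.INTER_CUBIC),cv2.resize(im[1],(400,400))]))
E
```

```text
2.1 [569.21954328   3.06339596 308.19575427] [-0.49996383  0.62391426 -0.36199088]
[[ 1.05877528e-03  9.48148173e-01  3.17826871e-01  8.08198375e+01]
 [ 9.99999331e-01 -8.56028290e-04 -7.77570849e-04 -1.11156149e-01]
 [-4.65183587e-04  3.17827482e-01 -9.48148446e-01  3.02755011e+01]
 [ 0.00000000e+00  0.00000000e+00  0.00000000e+00  1.00000000e+00]] 411.3815256074778
```

View pics/b1.png

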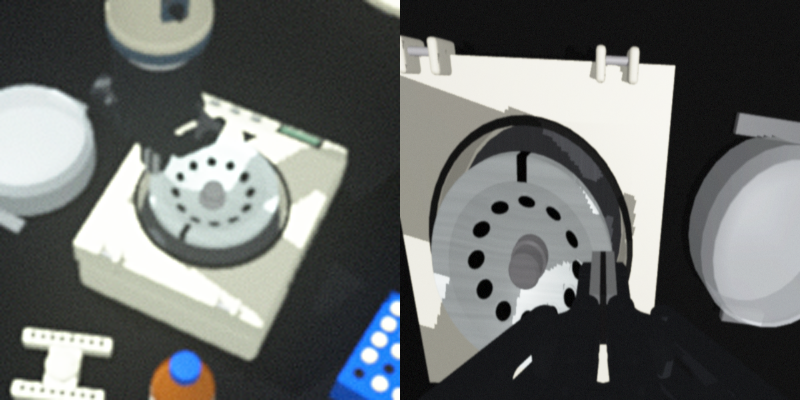

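Request:
apply_moves --deltas '[{"claw": 1, "delta_pos": [0, 0, 1.0], "yaw": 0}, {"claw": 1, "delta_pos": [0, 0, 0.5], "yaw": 0}, {"claw": 1, "delta_pos": [0, 0, 0.2], "yaw": 0}, {"claw": 1, "delta_pos": [0, 0, 0], "yaw": 0}]'

```text
clock: 2.7
eef_pos: [569.4, 2.1, 293.3]
tcp_rot: [3.141, -0.001, 0.262]
contact_force: [-0.2, -0.5, 0.8]
opening: 0.004
grasp_force: 0.0
```

Request:
apply_moves --deltas '[{"claw": 1, "delta_pos": [0, 0, 0.1], "yaw": 0}, {"claw": 1, "delta_pos": [0, 0, 0.1], "yaw": 0}, {"claw": 1, "delta_pos": [0, 0, 0], "yaw": 0}]'

```text
clock: 3.08
eef_pos: [569.5, 2.2, 291.1]
tcp_rot: [3.141, -0.001, 0.262]
contact_force: [0.6, -0.7, 3.7]
opening: -0.002
grasp_force: 1.7
```

Request:
apply_moves --deltas '[{"claw": 1, "delta_pos": [-0.8, 0, 0], "yaw": 0}, {"claw": 1, "delta_pos": [-1.8, 0, 0], "yaw": 0}, {"claw": 1, "delta_pos": [-2.2, 0, 0], "yaw": 0}, {"claw": 1, "delta_pos": [-2.2, 0, -1.0], "yaw": 0}, {"claw": 1, "delta_pos": [-1.0, 0, -1.5], "yaw": 0}]'

```text
clock: 3.7
eef_pos: [489.5, -18.8, 315.4]
tcp_rot: [-3.141, 0.003, 0.261]
contact_force: [0.4, 0.5, -0.0]
opening: 0.001
grasp_force: 0.0
```

```bash
cat > look.py <<'E'
from h import *
from rig import r
import sys
C=np.array([540.5,55.0]);A0=np.degrees(-2.9155)
def look(k=4):
    T=[];A=[]
    for i in range(k):
        t=r.sense()['clock'];f=r.grab_frame('scene')
        u=cv2.GaussianBlur(unwrap(f,C,52,61,118).astype(np.float32),(1,1),0)
        dark=np.median(u,0);dark=255-dark;dark-=np.median(dark)
        # local contrast: against neighbours 12 deg either side
        c=dark-np.maximum(np.roll(dark,12),np.roll(dark,-12))
        j=int(np.argmax(c));w=np.arange(-5,6);q=np.clip(c[(j+w)%360],0,None)
        a=j+(q*w).sum()/q.sum();T.append(t);A.append((a-A0+1.0+180)%360-180)
        print(round(t,3),round(A[-1],1),'contrast',round(float(c[j])))
    A=np.degrees(np.unwrap(np.radians(A)))
    if k>1:
        p=np.polyfit(T,A,1);print('rate deg/s',p[0].round(1),'angle at',r.sense()['clock'],np.polyval(p,r.sense()['clock']).round(1))
    cv2.imwrite('pics/last.png',f['img'][140:320,280:460])
    s=r.sense();print(s['clock'],s['eef_pos'].round(1),s['contact_force'].round(1))
look(int(sys.argv[1]))
E
python3 look.py 5
```

```text
3.7 91.1 contrast 83
3.75 83.6 contrast 90
3.8 76.5 contrast 98
3.85 69.4 contrast 95
3.9 62.5 contrast 77
rate deg/s -143.0 angle at 3.95 55.2
3.95 [492.4 -18.5 315.9] [ 0.1 -0.2 -0. ]
```

Request:
apply_moves --deltas '[{"claw": 1, "delta_pos": [2, 0, 0], "yaw": 0}, {"claw": 1, "delta_pos": [2, 0, 0], "yaw": 0}, {"claw": 1, "delta_pos": [2, 0, 0], "yaw": 0}, {"claw": 1, "delta_pos": [0, 0, 1.6], "yaw": 0}, {"claw": 1, "delta_pos": [0, 0, 0], "yaw": 0}, {"claw": 1, "delta_pos": [0, 0, 0], "yaw": 0}, {"claw": 1, "delta_pos": [0, 0, 0], "yaw": 0}, {"claw": 1, "delta_pos": [0, 0, 0], "yaw": 0}]'

```text
clock: 4.95
eef_pos: [549.8, -3.1, 300.0]
tcp_rot: [3.141, -0.001, 0.262]
contact_force: [0.8, 0.7, -0.8]
opening: 0.001
grasp_force: 0.0
```

```bash
python3 look.py 4
```

```text
4.95 -84.8 contrast 119
5.0 -91.6 contrast 128
5.05 -98.8 contrast 126
5.1 -105.4 contrast 128
rate deg/s -137.7 angle at 5.15 -112.4
5.15 [549.9  -3.  299.9] [-0.3  0.6  1. ]
```

Request:
apply_moves --deltas '[{"claw": 1, "delta_pos": [0, 0, 0], "yaw": 0}, {"claw": 1, "delta_pos": [0, 0, 0], "yaw": 0}, {"claw": 1, "delta_pos": [0, 0, 0], "yaw": 0}, {"claw": 1, "delta_pos": [0, 0, 0], "yaw": 0}, {"claw": 1, "delta_pos": [0, 0, 0], "yaw": 0}, {"claw": 1, "delta_pos": [0, 0, 0], "yaw": 0}, {"claw": 1, "delta_pos": [0, 0, 0], "yaw": 0}, {"claw": 1, "delta_pos": [0, 0, 0], "yaw": 0}]'

```text
clock: 6.15
eef_pos: [549.9, -3.0, 299.7]
tcp_rot: [-3.142, 0.0, 0.262]
contact_force: [-0.2, 0.1, -0.2]
opening: 0.0
grasp_force: 0.0
```

Request:
apply_moves --deltas '[{"claw": 1, "delta_pos": [0, 0, 0], "yaw": 0}, {"claw": 1, "delta_pos": [0, 0, 0], "yaw": 0}, {"claw": 1, "delta_pos": [0, 0, 0], "yaw": 0}, {"claw": 1, "delta_pos": [0, 0, 0], "yaw": 0}, {"claw": 1, "delta_pos": [0, 0, 0], "yaw": 0}, {"claw": 1, "delta_pos": [0, 0, 0], "yaw": 0}, {"claw": 1, "delta_pos": [0, 0, 0], "yaw": 0}, {"claw": 1, "delta_pos": [0, 0, 0], "yaw": 0}]'

```text
clock: 7.15
eef_pos: [549.9, -3.0, 299.7]
tcp_rot: [-3.142, 0.0, 0.262]
contact_force: [0.0, 0.0, -0.3]
opening: 0.002
grasp_force: 0.0
```

Request:
apply_moves --deltas '[{"claw": 1, "delta_pos": [0, 0, 0], "yaw": 0}, {"claw": 1, "delta_pos": [0, 0, 0], "yaw": 0}, {"claw": 1, "delta_pos": [0, 0, 0], "yaw": 0}, {"claw": 1, "delta_pos": [0, 0, 0], "yaw": 0}, {"claw": 1, "delta_pos": [0, 0, 0], "yaw": 0}, {"claw": 1, "delta_pos": [0, 0, 0], "yaw": 0}, {"claw": 1, "delta_pos": [0, 0, 0], "yaw": 0}, {"claw": 1, "delta_pos": [0, 0, 0], "yaw": 0}]'

```text
clock: 8.15
eef_pos: [549.9, -3.0, 299.7]
tcp_rot: [-3.142, 0.0, 0.262]
contact_force: [-0.4, 0.9, -0.6]
opening: -0.001
grasp_force: 0.0
```

Request:
apply_moves --deltas '[{"claw": 1, "delta_pos": [0, 0, 0], "yaw": 0}, {"claw": 1, "delta_pos": [0, 0, 0], "yaw": 0}, {"claw": 1, "delta_pos": [0, 0, 0], "yaw": 0}, {"claw": 1, "delta_pos": [0, 0, 0], "yaw": 0}, {"claw": 1, "delta_pos": [0, 0, 0], "yaw": 0}, {"claw": 1, "delta_pos": [0, 0, 0], "yaw": 0}, {"claw": 1, "delta_pos": [0, 0, 0], "yaw": 0}, {"claw": 1, "delta_pos": [0, 0, 0], "yaw": 0}]'

```text
clock: 9.15
eef_pos: [549.9, -3.0, 299.7]
tcp_rot: [-3.142, -0.0, 0.262]
contact_force: [-0.1, -0.7, -0.3]
opening: 0.003
grasp_force: 0.0
```

```bash
python3 look.py 4
```

```text
9.15 -160.9 contrast 135
9.2 -164.5 contrast 133
9.25 -168.0 contrast 125
9.3 -172.2 contrast 128
rate deg/s -74.8 angle at 9.35 -175.8
9.35 [549.9  -3.  299.7] [ 0.5 -0.9  0.6]
```

Request:
apply_moves --deltas '[{"claw": 1, "delta_pos": [0, 0, 0], "yaw": 0}, {"claw": 1, "delta_pos": [0, 0, 0], "yaw": 0}, {"claw": 1, "delta_pos": [0, 0, 0], "yaw": 0}, {"claw": 1, "delta_pos": [0, 0, 0.3], "yaw": 0}, {"claw": 1, "delta_pos": [0, 0, 0], "yaw": 0}, {"claw": 1, "delta_pos": [0, 0, 0], "yaw": 0}, {"claw": 1, "delta_pos": [0, 0, 0], "yaw": 0}, {"claw": 1, "delta_pos": [0, 0, 0], "yaw": 0}]'

```text
clock: 10.35
eef_pos: [549.9, -3.0, 296.7]
tcp_rot: [3.142, -0.0, 0.262]
contact_force: [-0.2, -0.8, -0.2]
opening: 0.002
grasp_force: 0.0
```

```bash
python3 look.py 4
```

```text
10.35 48.6 contrast 104
10.4 48.6 contrast 105
10.45 48.6 contrast 103
10.5 48.9 contrast 100
rate deg/s 2.4 angle at 10.55 49.0
10.55 [549.9  -3.  296.7] [-0.  -0.4  1.4]
```

Request:
apply_moves --deltas '[{"claw": 1, "delta_pos": [0, 0, 0], "yaw": 0}, {"claw": 1, "delta_pos": [0, 0, 0], "yaw": 0}, {"claw": 1, "delta_pos": [0, 0, 0], "yaw": 0}, {"claw": 1, "delta_pos": [0, 0, 0], "yaw": 0}, {"claw": 1, "delta_pos": [0, 0, 0], "yaw": 0}]'

```text
clock: 11.18
eef_pos: [549.9, -3.0, 296.7]
tcp_rot: [-3.142, -0.0, 0.262]
contact_force: [0.1, 0.0, -0.5]
opening: -0.0
grasp_force: 0.0
```

```bash
python3 look.py 2; python3 -c "
import cv2;i=cv2.imread('pics/last.png');cv2.imwrite('pics/l1.png',cv2.resize(i,(540,540)))"
```

```text
11.175 49.0 contrast 106
11.225 49.0 contrast 107
rate deg/s 0.4 angle at 11.275 49.0
11.275 [549.9  -3.  296.7] [ 0.3 -0.1 -0.2]
```

View pics/l1.png

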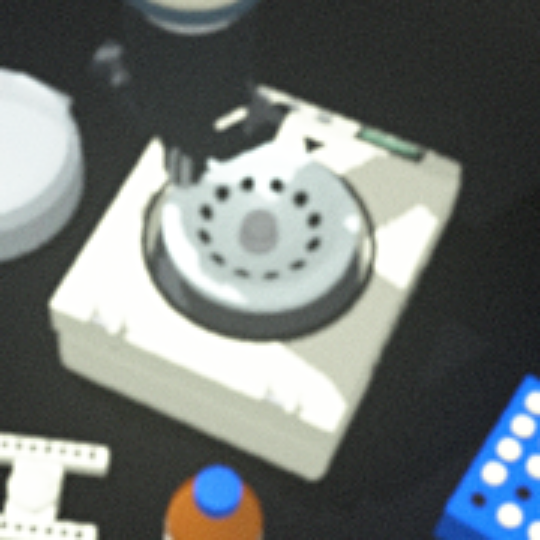

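Request:
apply_moves --deltas '[{"claw": 1, "delta_pos": [0, 0, 0], "yaw": 0}, {"claw": 1, "delta_pos": [0, 0, 0], "yaw": 0}, {"claw": 1, "delta_pos": [0, 0, 0], "yaw": 0}, {"claw": 1, "delta_pos": [0, 0, 0], "yaw": 0}, {"claw": 1, "delta_pos": [0, 0, 0], "yaw": 0}]'

```text
clock: 11.9
eef_pos: [549.9, -3.0, 296.7]
tcp_rot: [-3.142, 0.0, 0.262]
contact_force: [0.9, -0.1, 0.4]
opening: 0.0
grasp_force: 0.0
```

```bash
python3 look.py 3
```

```text
11.9 76.3 contrast 86
11.95 76.6 contrast 89
12.0 76.3 contrast 89
rate deg/s -0.3 angle at 12.05 76.4
12.05 [549.9  -3.  296.7] [ 0.2 -0.8  0.2]
```

```bash
python3 - <<'E'
from look import *
E
python3 - <<'E'
from h import *
from rig import r
C=np.array([540.5,55.0]);A0=-167.05
for i in range(2):
    t=r.sense()['clock'];f=r.grab_frame('scene');m=np.median(unwrap(f,C,52,61,118),0)
    print(round(t,3),[int(m[int(round(A0+a))%360]) for a in range(-40,121,4)])
im=f['img'][150:230,320:410]
g=r.grab_frame('wrist')['img']
cv2.imwrite('pics/l2.png',np.hstack([cv2.resize(im,(400,356),interpolation=cv2.INTER_CUBIC),cv2.resize(g,(400,356))]))
E
```

```text
12.05 [213, 213, 213, 212, 211, 209, 212, 213, 229, 253, 255, 255, 255, 255, 255, 255, 254, 135, 104, 159, 116, 77, 70, 69, 115, 230, 227, 125, 73, 80, 105, 148, 167, 199, 213, 213, 223, 250, 255, 255, 255]
12.1 [212, 212, 213, 212, 212, 212, 210, 214, 230, 252, 255, 255, 255, 255, 255, 255, 225, 98, 168, 163, 117, 73, 73, 66, 117, 231, 228, 126, 69, 79, 105, 148, 167, 198, 214, 211, 226, 250, 255, 255, 255]Traceback (most recent call last):
  File "<stdin>", line 1, in <module>
  File "look.py", line 21, in <module>
    look(int(sys.argv[1]))
             ~~~~~~~~^^^
IndexError: list index out of range
```

View pics/l2.png

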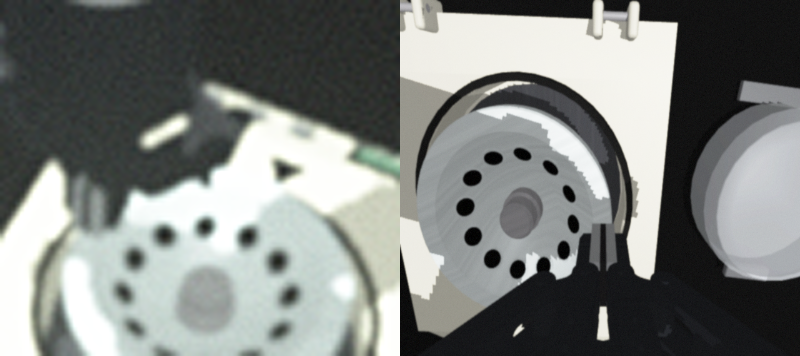

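Request:
apply_moves --deltas '[{"claw": 1, "delta_pos": [0, 0, 0], "yaw": 0}, {"claw": 1, "delta_pos": [0, 0, 0], "yaw": 0}, {"claw": 1, "delta_pos": [0, 0, 0], "yaw": 0}, {"claw": 1, "delta_pos": [0, 0, 0], "yaw": 0}, {"claw": 1, "delta_pos": [0, 0, 0.6], "yaw": 0}, {"claw": 1, "delta_pos": [0, 0, 0], "yaw": 0}, {"claw": 1, "delta_pos": [0, 0, 0], "yaw": 0}]'

```text
clock: 13.08
eef_pos: [550.2, -3.1, 290.9]
tcp_rot: [3.141, -0.001, 0.262]
contact_force: [0.2, -1.6, 4.9]
opening: -0.002
grasp_force: 2.4
```

```bash
python3 look.py 3;  python3 - <<'E'
from h import *
from rig import r
f=r.grab_frame('scene')
m=np.median(unwrap(f,[540.5,55],52,61,118),0);print([int(m[(a-167)%360]) for a in range(-40,61,2)])
cv2.imwrite('pics/l3.png',cv2.resize(f['img'][150:250,320:420],(500,500),interpolation=cv2.INTER_CUBIC))
E
```

```text
13.075 0.3 contrast 87
13.125 0.3 contrast 84
13.175 0.2 contrast 83
rate deg/s -1.1 angle at 13.225 0.2
13.225 [550.1  -3.1 290.8] [ 0.6 -1.3  5.1]
[215, 214, 215, 214, 214, 213, 211, 210, 212, 212, 211, 210, 211, 211, 214, 213, 219, 224, 207, 139, 132, 206, 251, 255, 255, 255, 255, 255, 255, 254, 250, 237, 201, 151, 109, 82, 72, 66, 63, 60, 60, 61, 59, 62, 63, 61, 61, 59, 60, 63, 82]
```

View pics/l3.png

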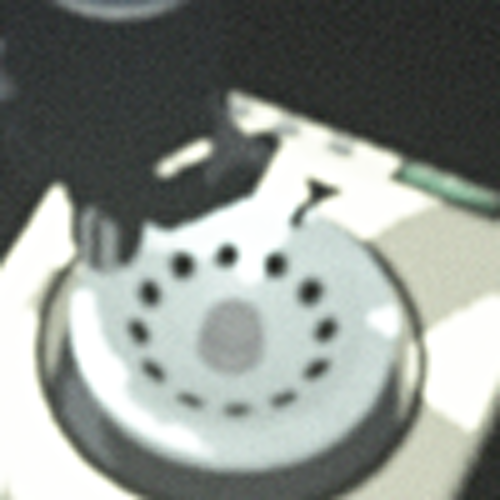

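The slot (about 300,210 in the crop) stands at the pointer (315,190), within 1 to 2 degrees. I'll lift the finger straight up.

Request:
apply_moves --deltas '[{"claw": 1, "delta_pos": [0, 0, 0], "yaw": 0}, {"claw": 1, "delta_pos": [0, 0, -0.3], "yaw": 0}, {"claw": 1, "delta_pos": [0, 0, -1], "yaw": 0}, {"claw": 1, "delta_pos": [0, 0, -3], "yaw": 0}, {"claw": 1, "delta_pos": [0, 0, -3], "yaw": 0}, {"claw": 1, "delta_pos": [0, 0, 0], "yaw": 0}, {"claw": 1, "delta_pos": [0, 0, 0], "yaw": 0}]'

```text
clock: 14.15
eef_pos: [549.5, -3.0, 363.3]
tcp_rot: [-3.141, 0.0, 0.262]
contact_force: [-1.0, 0.5, 0.0]
opening: 0.001
grasp_force: 0.0
```

```bash
python3 look.py 2 && python3 -c "
from rig import r
print(r.sign_off())"
```

```text
14.15 -3.3 contrast 108
14.2 -3.4 contrast 107
rate deg/s -2.9 angle at 14.25 -3.6
14.25 [549.4  -3.  362.7] [ 0.2 -0.  -0.1]
the job is handed in; nothing more can be done
None
```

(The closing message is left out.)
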